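Roll the cap strips home on a well plate

ROBOT

A 6-joint arm with a two-finger parallel gripper is mounted at the origin on a cart in front of the work surface, level with it; the furniture and walls round the work are solid. World frame = base frame: x ahead of the robot, y to its left, z up, the work surface at z = 0. Lengths are in m, angles in degrees, forces in N, time in s.
With the tool pointing down it reaches from about 0.35 to 0.725 m from the base axis. Payload 4.3 kg.
Tool frame: the origin (TCP) lies at the very end of the fingers, on their centre line; the grasp point (between the pads) lies 19 mm behind it; z points along the fingers, y is the line along which they close (so a half turn about z gives the same grasp; the last joint's range is limited). The gripper opens to 85 mm and grips with 20 to 120 N. Pads are 22 mm wide; open, the fingers measure 114 mm over their backs; the gripper's body (76 mm by 85 mm) begins 54 mm behind the grasp point. The pads swing forward as they close: fully open they stand 13 mm farther back than shut.
Start: joints at [60.774, 21.618, 4.641, 73.018, 0, 83.68], TCP at [0.224, 0.53, 0.231] pointing down, gripper open.
Joint ranges: [-156.06, 156.06], [-48.1, 94.91], [-58.44, 69.94], [-101.28, 121.22], [-78.64, 73.56], [-180, 180]. Speed limits (degrees/s): [147.25, 147.25, 180, 180, 180, 180].

INTERFACE

Orientations are given as [roll, pitch, yaw] about the fixed x, y, z axes, in that order (R = Rz(yaw) Ry(pitch) Rx(roll)).
In Python, from rig import manip, eyes, order gives the robot as it stands.
- The arm moves only by the shell command python3 -m jog 'ROWS' [FORCE]. ROWS is JSON, a list of rows, each a list of 3 entries, a list of its own where there are three numbers: the finger opening in m, from 0 to 0.0854, then the shift along the tool's x, y, z in m, then the turn about the tool's z in rad. A call has 1 to 10 rows; each row shifts and turns the commanded pose from where the row before left it, along the tool's axes as they then stand; what a row does not reach is not made up. A row lasts 1/10 s, in which the tool goes at most 50 mm and 8.59 degrees, less where a joint would pass 70% of its speed; a pose out of reach is approached as far as the arm can. A call with a gripper value outside its range is refused whole. The fingers move at their own pace and stop on an object; FORCE is the grip in N (left out, the last holds). Time passes only in rows, so rows that do not move let the fingers close. It gives the time, the measured TCP pose, the force, the opening and the grip force at its end, in the units of the state.
- manip.read_state(): the state, without advancing time (a new reading comes with each control period).
- eyes.read_camera(name): name is "scene" or "top" or "wrist"; returns the picture (420x560x3 uint8, blue, green, red); there is no depth.
- eyes.camera_params(name): a dict with "fx", "fy", "cx", "cy" (pixels), "camera_from_world" (4x4, takes a point from world to camera coordinates). Camera axes: x right, y up, looking along -z (the intrinsics and any distortion apply to the point x, -y, -z); pixel columns grow to the right and rows downward; lengths in m; the calibration is good to about 2 mm. The wrist camera is an equidistant fisheye: a pixel r from the principal point sees the ray r / f radians off the axis. A picture is of the moment at which its call begins: read the wrist's pose just before it. camera_params takes no time and is no camera call; for the wrist camera it gives the pose at the moment of the call.
- order.job_done(): hands the job in; it is judged then, once.
The state is a dict: "clock": time; "qpos": joint angles; "dq": joint speeds; "effort": joint torques, N m; "eef_pos": TCP position; "tcp_rot": TCP orientation; "contact_force": force on the tool from outside, world axes, zero at the start; "ft_torque": the same for the moment, N m; "opening": finger opening in m; "gripper_force": force on a finger pad.
Only numpy, scipy, OpenCV 4.12 (cv2) and the standard library are available. Lean on these libraries where they do the work, as an engineer would, in place of code of your own. Each camera call takes 0.05 s, during which the arm holds its last target. There are 200 camera calls.

TASK

Take the hand roller from its stand, press it down on the cap strips of the well plate with a steady 15 N or so (never more than 25 N, or the plate cracks), and roll it across all eight until every strip is fully home, without lifting it off the strips in between. Press with the roller only, not with the gripper. Then set the roller gently back upright in its stand, and leave the other things on the bench alone.

Things in the scene. Friction and masses are not known exactly. Their poses are not given: they have to be found in the camera images.
- nest: Fixed aluminium press nest, base 102 (x) x 144 (y) x 22 mm; origin: centre of its underside, z up. Over it, centred: a deck locked at a height nobody measured, a soft rubber bed, and a white well plate 85 (x) x 128 (y) mm under eight flat cap strips, which make one sheet 72 (x) x 107 (y) mm. Tops of home strips: 54 to 74 mm above the origin; unpressed: up to 4 mm higher.
- roller: Hand roller, upright in the stand, 113 mm tall, 0.3 to 0.5 kg. Origin: lowest point of its wheel; z up along the grip, y along the axle, rolls along x (both ways alike). Free-turning wheel 40 mm across, 60 mm wide; fork 74 mm wide (y), prong ends 10 mm above the origin; steel flange 68 (x) x 104 (y) mm at z 46 to 52 mm; black square grip 24 x 24 mm at z 52 to 113 mm.
- axle (a point): Centre of the roller's wheel, 20 mm above the roller's origin, axes as the roller's.
- stand: Grey stand for the roller, fixed: rim 72 (x) x 108 (y) mm, 54 mm high, foot 80 x 116 mm, open pocket 48 (x) x 84 (y) mm. Origin: centre of its underside. Wheel and fork hang in the pocket and the flange rests on the rim; the roller's origin is then 8 mm above the stand's, its axes along the stand's (either way round).
- vial: Small capped glass vial, 24 mm across, 51 mm tall, upright; origin at the centre of its underside. Leave it alone.
- petri: Closed petri dish, 61 mm across, 16 mm high; origin at the centre of its underside. Leave it alone.
- timer: Bench timer lying flat, 62 x 66 x 19 mm; origin at the centre of its underside. Leave it alone.
- tube_rack: Small rack of microtubes, 48 (x) x 106 (y) x 38 mm; origin at the centre of its underside. Leave it alone.
- cap_1 (a joint): How far cap strip 1 of 8 is pressed into the plate, m: near 0 = proud, 0.004 = fully home, at its stop. Each strip is 107 mm long (y), 8.4 mm wide, 3 mm thick; they lie side by side, 9 mm apart along nest x, this one at x = -31.5 mm. A strip yields to about 6 N and stays where it is pressed to. The rubber bed under the plate gives about 1 mm per 10 N, straight down, and springs back.
- cap_2 (a joint): How far cap strip 2 of 8 is pressed into the plate, m: near 0 = proud, 0.004 = fully home, at its stop. At nest x = -22.5 mm.
- cap_3 (a joint): How far cap strip 3 of 8 is pressed into the plate, m: near 0 = proud, 0.004 = fully home, at its stop. At nest x = -13.5 mm.
- cap_4 (a joint): How far cap strip 4 of 8 is pressed into the plate, m: near 0 = proud, 0.004 = fully home, at its stop. At nest x = -4.5 mm.
- cap_5 (a joint): How far cap strip 5 of 8 is pressed into the plate, m: near 0 = proud, 0.004 = fully home, at its stop. At nest x = +4.5 mm.
- cap_6 (a joint): How far cap strip 6 of 8 is pressed into the plate, m: near 0 = proud, 0.004 = fully home, at its stop. At nest x = +13.5 mm.
- cap_7 (a joint): How far cap strip 7 of 8 is pressed into the plate, m: near 0 = proud, 0.004 = fully home, at its stop. At nest x = +22.5 mm.
- cap_8 (a joint): How far cap strip 8 of 8 is pressed into the plate, m: near 0 = proud, 0.004 = fully home, at its stop. At nest x = +31.5 mm.
Mind the look-alikes: they are no part of the job. What is shaped like the stand but brown is not meant.

How it is judged (in metres and radians):
On the way, in this order (a step that is already met when the one before it is completed fails the run):
1. the roller is lifted out of its stand (z of roller in the frame of stand above 0.05 m), for 0.1 s.
2. all eight cap strips are home (value of joint each of cap_1, cap_2, cap_3, cap_4, cap_5, cap_6, cap_7, cap_8 above 0.0028 m), for 0.2 s.
At the end, for the whole second after the job is handed in: All eight cap strips are pressed at least 2.8 of their 4 mm into the plate; the roller stands upright (within 0.08 rad) and at rest in its stand, within 8 mm of its centre and within 3 mm of its full depth (all of step 2 and horizontal distance between roller and stand below 0.008 m and z of roller in the frame of stand below 0.011 m and angle between roller's own z axis and vertical below 0.08 rad and linear speed of roller below 0.02 m/s); the robot touches nothing.
It fails at once if more than 25 N on the plate or its nest (contact force between anything else and nest above 25 N).
It fails at once if the gripper or arm itself pushes on the plate or nest (more than 1 N) (contact force between any of the arm, the fingers and nest above 1 N).
It fails at once if the roller is lifted off (no longer pressing on the plate) while some strips are home and others are not (contact force between roller and nest below 0.05 N and value of joint any of cap_1, cap_2, cap_3, cap_4, cap_5, cap_6, cap_7, cap_8 above 0.0028 m and not (value of joint each of cap_1, cap_2, cap_3, cap_4, cap_5, cap_6, cap_7, cap_8 above 0.0028 m)).
It fails at once if the roller is let go while it is more than 12 mm above its full depth in the stand (z of roller in the frame of stand above 0.02 m and contact force between the fingers and roller below 0.2 N).
It fails at once if a bystander is moved more than 20 mm (distance of any of vial, petri, timer, tube_rack from where it was at the start of the episode above 0.02 m).
It also fails if it takes over 69 s, if anything falls off the work surface, if the arm or the gripper's body presses on something with over 40 N, if the wrist force passes 120 N, or if a joint passes its speed limit or range.

## Working session

There is one attempt and no reset: what is moved stays moved. The work goes in short steps, Python scripts to look and compute and a shell command to move; the robot and the scene stay as the last step left them, time stands still between calls to the robot, and variables do not carry over. Pictures are saved under pics/ and viewed, at most 10 in all, crops included, and the job is handed in when it is done.

```bash
ls; mkdir -p pics; python3 - <<'E'
from rig import manip, eyes
import cv2
for n in ("scene","top"):
    cv2.imwrite(f"pics/{n}0.png",eyes.read_camera(n)); p=eyes.camera_params(n); print(n,p)
print(manip.read_state())
E
```

```text
pics
scene {'fx': 496.6356260202188, 'fy': 496.6356260202188, 'cx': 288.018997888443, 'cy': 209.02583827821493, 'camera_from_world': array([[ 0.86861211, -0.49487026,  0.02482792, -0.40052285],
       [ 0.2560869 ,  0.49125973,  0.83251629, -0.20231446],
       [-0.42418451, -0.71677563,  0.55344395, -0.94058457],
       [ 0.        ,  0.        ,  0.        ,  1.        ]])}
top {'fx': 455.67461787949674, 'fy': 455.67461787949674, 'cx': 276.65956309569344, 'cy': 220.2353100899096, 'camera_from_world': array([[-4.70818662e-02, -9.98890920e-01,  4.76476890e-04,
         4.35604428e-02],
       [ 9.75765468e-01, -4.58898110e-02,  2.13952978e-01,
        -4.79382749e-01],
       [-2.13693821e-01,  1.05382352e-02,  9.76843844e-01,
        -8.51251835e-01],
       [ 0.00000000e+00,  0.00000000e+00,  0.00000000e+00,
         1.00000000e+00]])}
{'clock': 0.1, 'qpos': array([ 6.07741170e+01,  2.16586912e+01,  4.56897320e+00,  7.30181246e+01,
       -6.27027615e-04,  8.36805920e+01]), 'dq': array([-0.02589593, -0.07365425,  0.16183722, -0.06615887,  0.08607726,
       -0.07311121]), 'effort': array([ 7.99975878e-04, -4.64694393e+01,  2.70582086e+01,  1.20439794e-02,
       -1.38717674e-04, -1.65633480e-05]), 'eef_pos': array([0.22350551, 0.52913083, 0.23043363]), 'tcp_rot': array([-1.79892744e+02, -1.12471198e-02,  1.57093515e+02]), 'contact_force': array([0.82571694, 0.14271872, 0.55747084]), 'ft_torque': array([-0.0103712 ,  0.01199493,  0.0109436 ]), 'gripper_force': 0.0, 'opening': 0.0856246200254648}
```

View pics/scene0.png

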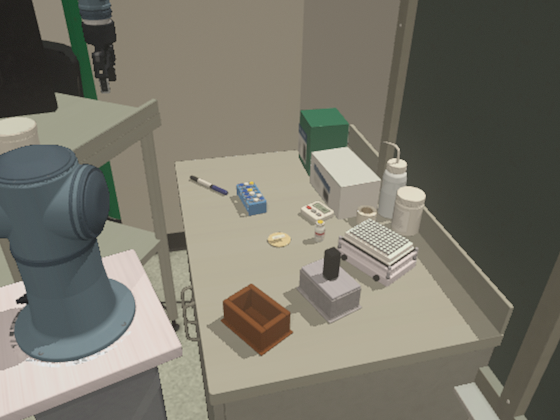

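View pics/top0.png

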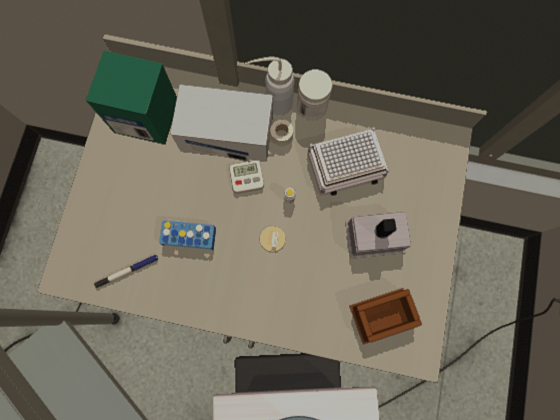

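Top picture: the roller's black grip is at (386,228), in the grey stand at (380,233). The brown look-alike is at (385,315), and the nest with its plate is at (348,160). In the scene picture they are at (331,263), (330,290), (256,319) and (377,248). Bystanders in the top picture are the vial (290,195), petri dish (272,239), timer (246,176) and rack (188,235).

Candidates: grey stand with roller (380,233) or brown empty holder (385,315). I choose the grey one and will check it in a crop.

```bash
python3 - <<'E'
import cv2,numpy as np
t=cv2.imread("pics/top0.png")[115:275,295:435]; s=cv2.imread("pics/scene0.png")[210:330,285:425]
t=cv2.resize(t,None,fx=2.8,fy=2.8,interpolation=2); s=cv2.resize(s,None,fx=2.8,fy=2.8,interpolation=2)
o=np.zeros((t.shape[0],t.shape[1]+s.shape[1],3),np.uint8); o[:,:t.shape[1]]=t; o[:s.shape[0],t.shape[1]:]=s
cv2.imwrite("pics/crop1.png",o);print(o.shape)
E
```

```text
(448, 784, 3)
```

View pics/crop1.png

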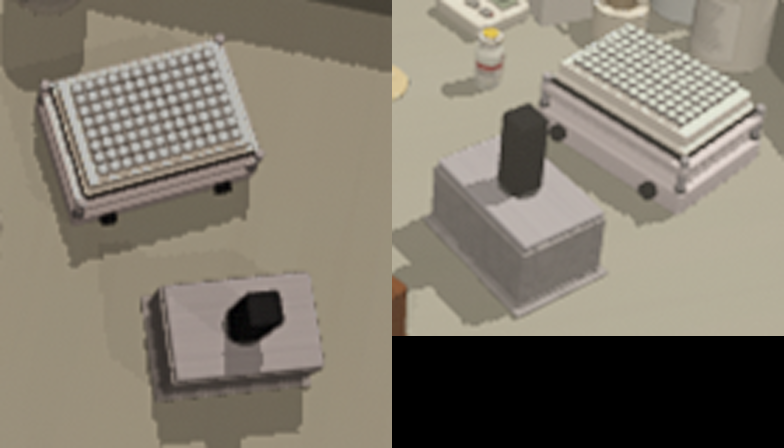

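The crop confirms it: the black grip stands on a steel flange over the grey stand. The eight-strip sheet is on the white plate in the nest. Now I'll measure both by rays.

```bash
cat > h.py <<'E'
import numpy as np
from rig import manip, eyes
def ray(p,u,v,fish=False):
    d=np.array([(u-p["cx"])/p["fx"],(v-p["cy"])/p["fy"]])
    if fish:
        r=np.hypot(*d); s=np.sin(r)/max(r,1e-9); c=np.array([d[0]*s,-d[1]*s,-np.cos(r)])
    else: c=np.array([d[0],-d[1],-1.])
    M=np.array(p["camera_from_world"]); R=M[:3,:3]; o=-R.T@M[:3,3]; w=R.T@c
    return o,w/np.linalg.norm(w)
def onz(p,u,v,z,fish=False):
    o,w=ray(p,u,v,fish); return o+w*(z-o[2])/w[2]
def tri(rays):
    A=np.zeros((3,3));b=np.zeros(3)
    for o,w in rays: P=np.eye(3)-np.outer(w,w); A+=P; b+=P@o
    x=np.linalg.solve(A,b); return x,[np.linalg.norm((np.eye(3)-np.outer(w,w))@(x-o)) for o,w in rays]
def proj(p,X,fish=False):
    c=np.array(p["camera_from_world"])@np.r_[X,1]; x,y,z=c[0],-c[1],-c[2]
    k=1/z
    if fish: r=np.hypot(x,y); k=np.arctan2(r,z)/max(r,1e-9)
    return p["cx"]+p["fx"]*x*k,p["cy"]+p["fy"]*y*k
E
python3 - <<'E'
from h import *
np.set_printoptions(precision=4,suppress=True)
T=eyes.camera_params("top");S=eyes.camera_params("scene")
tc=lambda x,y:(x/2.8+295,y/2.8+115); sc=lambda x,y:((x-392)/2.8+285,y/2.8+210)
def pair(a,b): return tri([ray(T,*tc(*a)),ray(S,*sc(*b))])
print("grip top",pair((265,306),(524,113)))
# flange corners: top TL,TR,BR,BL ; scene: far-left corner=..., 
for a,b in zip([(165,287),(308,273),(322,368),(172,383)],[(500,140),(605,212),(523,248),(436,170)]): print("flange",pair(a,b))
for a in [(165,287),(308,273),(322,368),(172,383)]: print(onz(T,*tc(*a),.060))
for a in [(75,85),(212,55),(242,150),(98,178)]: print("sheet@.068",onz(T,*tc(*a),.068))
E
```

```text
grip top (array([ 0.4485, -0.1838,  0.1203]), [np.float64(0.00017074404269998853), np.float64(0.0001707440426999707)])
flange (array([ 0.475 , -0.1307,  0.0497]), [np.float64(0.005037455928053169), np.float64(0.0050374559280532295)])
flange (array([ 0.485 , -0.2343,  0.0559]), [np.float64(0.0013351836342594618), np.float64(0.0013351836342594217)])
flange (array([ 0.4166, -0.2366,  0.0556]), [np.float64(0.0010132069346742321), np.float64(0.0010132069346740456)])
flange (array([ 0.4122, -0.1331,  0.0461]), [np.float64(0.0008998193528865118), np.float64(0.0008998193528864538)])
[ 0.4775 -0.131   0.06  ]
[ 0.4828 -0.2324  0.06  ]
[ 0.415  -0.2348  0.06  ]
[ 0.4095 -0.1301  0.06  ]
sheet@.068 [ 0.6276 -0.0771  0.068 ]
sheet@.068 [ 0.646  -0.1779  0.068 ]
sheet@.068 [ 0.573  -0.1927  0.068 ]
sheet@.068 [ 0.557  -0.0886  0.068 ]
```

```bash
python3 -m jog '[[0.085,[-0.0242,-0.0285,0],0],[0.085,[-0.0242,-0.0285,0],0],[0.085,[-0.0242,-0.0285,0],0],[0.085,[-0.0242,-0.0285,0],0],[0.085,[-0.0242,-0.0285,0],0],[0.085,[-0.0242,-0.0285,0],0],[0.085,[-0.0242,-0.0285,0],0],[0.085,[-0.0242,-0.0285,0],0],[0.085,[-0.0242,-0.0285,0],0],[0.085,[-0.0242,-0.0285,0],0]]' 60; python3 -m jog '[[0.085,[-0.0242,-0.0285,0],0],[0.085,[-0.0242,-0.0285,0],0],[0.085,[-0.0242,-0.0285,0],0],[0.085,[-0.0242,-0.0285,0],0],[0.085,[-0.0242,-0.0285,0],0],[0.085,[-0.0242,-0.0285,0],0],[0.085,[-0.0242,-0.0285,0],0],[0.085,[-0.0242,-0.0285,0],0],[0.085,[0,0,0],0],[0.085,[0,0,0],0]]'; python3 -m jog '[[0.085,[0,0,0],0.14],[0.085,[0,0,0],0.14],[0.085,[0,0,0],0.14],[0.085,[0,0,0],0.14],[0.085,[0,0,0],0.14],[0.085,[0,0,0],0.14],[0.085,[0,0,0],0.14],[0.085,[0,0,0],0.14],[0.085,[0,0,0],0],[0.085,[0,0,0],0]]'
python3 - <<'E'
from h import *; import cv2,json
p=eyes.camera_params("wrist"); cv2.imwrite("pics/w1.png",eyes.read_camera("wrist")); 
json.dump({k:np.array(v).tolist() for k,v in p.items()},open("w1.json","w")); print(p)
E
```

```text
clock: 1.1
eef_pos: [0.3356, 0.1715, 0.2311]
tcp_rot: [-180.0, -0.0, 157.1]
contact_force: [0.5, 0.2, 0.7]
opening: 0.0848
gripper_force: 0.0
clock: 2.1
eef_pos: [0.425, -0.1126, 0.2308]
tcp_rot: [180.0, -0.1, 157.0]
contact_force: [-0.9, -0.2, 0.2]
opening: 0.0847
gripper_force: 0.0
clock: 3.1
eef_pos: [0.4249, -0.1114, 0.2312]
tcp_rot: [-180.0, -0.0, 93.2]
contact_force: [-0.2, -0.1, 0.0]
opening: 0.0851
gripper_force: 0.0
{'fx': 325.19226210127806, 'fy': 325.19226210127806, 'cx': 278.422151205393, 'cy': 205.55223997465362, 'camera_from_world': array([[ 9.98467636e-01,  5.53359757e-02, -5.56941739e-04,
        -4.17857806e-01],
       [-5.32312936e-02,  9.57643041e-01, -2.82995115e-01,
         1.65083633e-01],
       [-1.51264594e-02,  2.82591110e-01,  9.59121189e-01,
        -3.40193234e-01],
       [ 0.00000000e+00,  0.00000000e+00,  0.00000000e+00,
         1.00000000e+00]])}
```

View pics/w1.png

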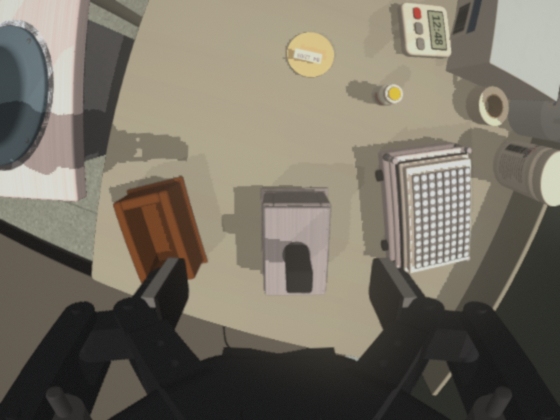

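Wrist picture: the flange spans about (264,205)–(327,293), with the grip top near (299,282). The strip sheet spans about (415,165)–(470,270), and the brown holder at (160,230) is well clear. Next I'll mask the shapes and cast their contours onto planes.

```bash
cat > m.py <<'E'
from h import *; import cv2
def region(img,seed,lo,up,k=3):
    g=cv2.GaussianBlur(img,(k,k),0); m=np.zeros((g.shape[0]+2,g.shape[1]+2),np.uint8)
    cv2.floodFill(g,m,seed,0,(lo,)*3,(up,)*3,4|cv2.FLOODFILL_FIXED_RANGE|cv2.FLOODFILL_MASK_ONLY|(255<<8))
    m=m[1:-1,1:-1]; c=max(cv2.findContours(m,cv2.RETR_EXTERNAL,cv2.CHAIN_APPROX_NONE)[0],key=cv2.contourArea)
    return cv2.convexHull(c)[:,0].astype(float)
def rect(p,pts,z,fish):
    P=np.array([onz(p,u,v,z,fish)[:2] for u,v in pts],np.float32)*1000
    (cx,cy),(w,h),a=cv2.minAreaRect(P)
    return f"c=({cx:.1f},{cy:.1f}) size=({w:.1f},{h:.1f}) ang={a:.1f}"
E
python3 - <<'E'
from m import *; import json
w=cv2.imread("pics/w1.png"); p={k:np.array(v) for k,v in json.load(open("w1.json")).items()}
t=cv2.imread("pics/top0.png"); T=eyes.camera_params("top")
print(w[225,295],w[250,270],w[210,440],t[225,362],t[240,400], w[212,295],w[198,295])
for lo in (10,16,22):
    h=region(w,(275,250),lo,lo+10); print("w flange",len(h),h.min(0),h.max(0),rect(p,h,.060,True))
    h=region(t,(365,235),lo,lo+10); print("t flange",len(h),h.min(0),h.max(0),rect(T,h,.060,False))
# bright sheet
for thr in (150,170,190,210):
  for n,img,c,f,box in (("w",w,p,True,(380,140,480,280)),("t",t,T,False,(305,120,395,195))):
    x0,y0,x1,y1=box; g=np.zeros(img.shape[:2],np.uint8); g[y0:y1,x0:x1]=(img[y0:y1,x0:x1].min(2)>thr)*255
    g=cv2.morphologyEx(g,cv2.MORPH_CLOSE,np.ones((5,5)))
    k=max(cv2.findContours(g,0,1)[0],key=cv2.contourArea); h=cv2.convexHull(k)[:,0].astype(float)
    print(n,thr,h.min(0),h.max(0),rect(c,h,.070,f))
E
```

```text
[160 164 177] [117 121 130] [195 199 197] [137 141 153] [143 148 160] [161 166 179] [79 83 90]
w flange 10 [249. 200.] [331. 290.] c=(425.0,-162.7) size=(123.4,58.4) ang=57.1
t flange 17 [355. 213.] [409. 249.] c=(448.8,-183.3) size=(65.1,100.7) ang=3.1
w flange 20 [220. 184.] [331. 291.] c=(424.9,-169.8) size=(114.2,121.6) ang=3.9
t flange 14 [355. 212.] [410. 249.] c=(449.6,-184.1) size=(67.5,103.0) ang=3.1
w flange 29 [0. 0.] [511. 360.] c=(394.6,-64.1) size=(445.2,615.6) ang=74.2
t flange 22 [ 58. 122.] [559. 380.] c=(464.1,-40.8) size=(947.7,465.1) ang=74.9
w 150 [393. 148.] [470. 273.] c=(593.5,-126.6) size=(90.3,133.6) ang=13.5
t 150 [311. 128.] [386. 186.] c=(600.2,-127.5) size=(91.4,136.3) ang=12.7
w 170 [405. 155.] [470. 272.] c=(597.3,-129.8) size=(82.8,123.6) ang=12.8
t 170 [311. 130.] [386. 185.] c=(600.7,-127.4) size=(86.5,134.5) ang=13.1
w 190 [406. 156.] [469. 271.] c=(597.4,-130.1) size=(80.2,121.7) ang=12.7Traceback (most recent call last):
  File "<stdin>", line 13, in <module>
ValueError: max() iterable argument is empty
```

```bash
python3 -m jog '[[0.085,[-0.016,0.033,0],0],[0.085,[-0.016,0.033,0],0],[0.085,[-0.016,0.033,0],0],[0.085,[-0.016,0.033,0],0],[0.085,[0,0,0],0],[0.085,[0,0,0],0],[0.085,[0,0,0],0]]'
python3 - <<'E'
from h import *; import cv2,json
p=eyes.camera_params("wrist"); w=eyes.read_camera("wrist"); cv2.imwrite("pics/w2.png",w)
json.dump({k:np.array(v).tolist() for k,v in p.items()},open("w2.json","w"))
print([proj(p,X,True) for X in ((.6,-.13,.068),(.449,-.1837,.12))])
cv2.imwrite("pics/w2c.png",cv2.resize(w[100:400,130:430],None,fx=2,fy=2,interpolation=2))
E
```

```text
clock: 3.85
eef_pos: [0.5595, -0.1689, 0.2313]
tcp_rot: [-179.9, -0.0, 93.0]
contact_force: [0.0, -0.5, -0.0]
opening: 0.085
gripper_force: 0.0
[(np.float64(323.6782508365013), np.float64(150.68257813876556)), (np.float64(149.91293467995993), np.float64(213.3151892325702))]
```

View pics/w2c.png

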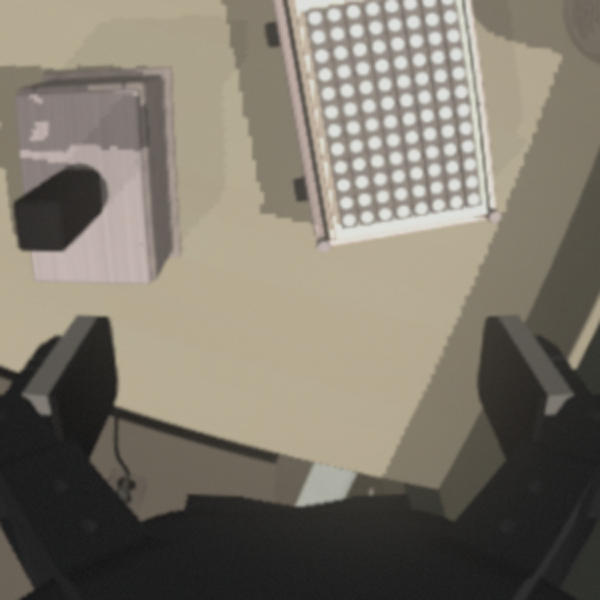

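In the crop, the caps show as a clean 8×12 grid of dots on a 9 mm pitch. Corner dots in the crop are near (315,18), (350,220) and (475,200). The stand and grip are at left, at (95,190). I'll fit the dots, since their pitch gives the height, along with the flange and grip top.

```bash
python3 - <<'E'
from m import *; import json
L=lambda n:{k:np.array(v) for k,v in json.load(open(n)).items()}
res={}
for n,box in (("w1",(395,150,475,275)),("w2",(255,60,385,225))):
    w=cv2.imread(f"pics/{n}.png"); p=L(n+".json"); x0,y0,x1,y1=box
    c=cv2.resize(w[y0:y1,x0:x1],None,fx=4,fy=4,interpolation=cv2.INTER_CUBIC)
    g=c.min(2); th=cv2.adaptiveThreshold(g,255,0,cv2.THRESH_BINARY,35,4)
    _,_,st,ce=cv2.connectedComponentsWithStats(th)
    ok=[(a,q) for a,q in zip(st,ce) if 60<a[4]<1200 and max(a[2],a[3])<2.0*min(a[2],a[3])]
    med=np.median([a[4] for a,_ in ok]); pts=np.array([q for a,q in ok if .5*med<a[4]<1.6*med])
    pts=(pts+.5)/4-.5+[x0,y0]
    # keep points having >=3 neighbours at near-pitch on plane
    P=np.array([onz(p,u,v,.068,True)[:2] for u,v in pts])*1e3
    D=np.linalg.norm(P[:,None]-P[None],axis=2); nb=((D>7)&(D<11)).sum(1); P=P[nb>=2]; pts=pts[nb>=2]
    # fit lattice: start from median angle, index by rounding from a central dot, least squares
    yaw=np.radians(11); 
    c0=P[np.argmin(np.linalg.norm(P-np.median(P,0),axis=1))]; 
    A0=9*np.array([[np.cos(yaw),-np.sin(yaw)],[np.sin(yaw),np.cos(yaw)]]); 
    for _ in range(5):
        idx=np.round(np.linalg.solve(A0,(P-c0).T).T); M=np.c_[idx,np.ones(len(P))]
        X,*_=np.linalg.lstsq(M,P,rcond=None); A0=X[:2].T; c0=X[2]
    r=np.linalg.norm(P-M@X,axis=1); keep=r<2
    lo,hi=idx[keep].min(0),idx[keep].max(0)
    print(n,len(P),"span",hi-lo+1,"res",r[keep].mean().round(2),"pitch",np.linalg.norm(A0,axis=0),"ang",np.degrees(np.arctan2(A0[1,0],A0[0,0])),np.degrees(np.arctan2(-A0[0,1],A0[1,1])))
    cols=[(idx[keep]==0)[:,0].sum()]
    print(" per col",[int((idx[keep][:,0]==i).sum()) for i in np.arange(lo[0],hi[0]+1)]," per row",[int((idx[keep][:,1]==i).sum()) for i in np.arange(lo[1],hi[1]+1)], "centre",A0@((lo+hi)/2)+c0)
    f=A0@((lo+hi)/2)+c0
    z=.068; o,_=ray(p,0,0); s=np.sqrt(9*9/np.prod(np.linalg.norm(A0,axis=0))); print(" z from pitch",o[2]-(o[2]-z)*s, "cam",o)
    uv=proj(p,np.r_[f/1e3,z],True); res[n]=ray(p,*uv,True)
print("tri centre",tri(list(res.values())))
# flange and grip in both wrist views (hand-read grip top corners in w2)
a=L("w2.json")
for q in [(18,203),(62,207),(63,250),(20,248)]: print("grip",onz(a,q[0]/2+130,q[1]/2+100,.121,True))
for q in [(17,88),(145,92),(153,282),(33,280)]: print("fl",onz(a,q[0]/2+130,q[1]/2+100,.060,True))
b=L("w1.json")
for q in [(264,205),(329,206),(325,293),(265,293)]: print("fl w1",onz(b,*q,.060,True))
for (q,r) in zip([(264,205),(329,206),(325,293),(265,293)],[(17,88),(145,92),(153,282),(33,280)]): print("fl tri",tri([ray(b,*q,True),ray(a,r[0]/2+130,r[1]/2+100,True)]))
E
```

```text
w1 85 span [ 8. 11.] res 0.17 pitch [9.10208257 9.02487101] ang 12.809045245274692 13.050374409843196
 per col [11, 11, 11, 11, 11, 11, 11, 8]  per row [8, 8, 8, 7, 7, 8, 8, 8, 8, 8, 7] centre [ 604.62054892 -129.55143322]
 z from pitch 0.07013174760814789 cam [ 0.42085919 -0.03883304  0.37277168]
w2 84 span [ 7. 12.] res 0.1 pitch [9.02083116 9.00230759] ang 12.916430086416044 13.035508810690192
 per col [12, 12, 12, 12, 12, 12, 12]  per row [7, 7, 7, 7, 7, 7, 7, 7, 7, 7, 7, 7] centre [ 600.82251769 -134.76243377]
 z from pitch 0.0683912272574394 cam [ 0.55574262 -0.09643778  0.37285841]
tri centre (array([ 0.60131421, -0.13135481,  0.07187135]), [np.float64(0.0031019217173851713), np.float64(0.0031019217173853153)])
grip [ 0.43968398 -0.17327122  0.121     ]
grip [ 0.46036203 -0.17401084  0.121     ]
grip [ 0.45965078 -0.19334666  0.121     ]
grip [ 0.43895899 -0.19383299  0.121     ]
fl [ 0.41385747 -0.1305359   0.06      ]
fl [ 0.48279103 -0.13176982  0.06      ]
fl [ 0.48618542 -0.23166704  0.06      ]
fl [ 0.41689469 -0.23579495  0.06      ]
fl w1 [ 0.41131717 -0.13121287  0.06      ]
fl w1 [ 0.47688795 -0.1286193   0.06      ]
fl w1 [ 0.48390281 -0.23069138  0.06      ]
fl w1 [ 0.41643803 -0.23372515  0.06      ]
fl tri (array([ 0.41149915, -0.13172539,  0.05569159]), [np.float64(0.0007908935350441282), np.float64(0.0007908935350441242)])
fl tri (array([ 0.47944927, -0.13317451,  0.045125  ]), [np.float64(0.00029724872301783854), np.float64(0.0002972487230178236)])
fl tri (array([ 0.48498821, -0.23399458,  0.05461508]), [np.float64(2.0786121141211563e-08), np.float64(2.078612115242618e-08)])
fl tri (array([ 0.41614739, -0.23619382,  0.05737918]), [np.float64(0.0007513998807373892), np.float64(0.0007513998807373648)])
```

Both views agree on the nest centre: (0.6054, -0.1339), yaw 13.0°, proud tops at about 0.069 m. Roller: (0.449, -0.183), yaw 3.1°, flange top about 0.06, grip top 0.120. Now the grasp.

```bash
python3 -m jog '[[0.085,[-0.002,-0.028,0],0],[0.085,[-0.002,-0.028,0],0],[0.085,[-0.002,-0.028,0],0],[0.085,[-0.002,-0.027,0],0],[0.085,[0,0,0],0],[0.085,[0,0,0.03],0],[0.085,[0,0,0.03],0],[0.085,[0,0,0],0],[0.085,[0,0,0],0]]' 80
```

```text
clock: 4.8
eef_pos: [0.4496, -0.1827, 0.1717]
tcp_rot: [-180.0, -0.0, 93.0]
contact_force: [-0.2, -0.3, 1.0]
opening: 0.0848
gripper_force: 0.0
```

```bash
python3 -m jog '[[0.085,[0,0,0.03],0],[0.085,[0,0,0.03],0],[0.085,[0,0,0.03],0],[0.085,[0,0,0.016],0],[0.085,[0,0,0],0],[0.085,[0,0,0],0]]'
```

```text
clock: 5.4
eef_pos: [0.4514, -0.1838, 0.0669]
tcp_rot: [179.9, 0.1, 92.9]
contact_force: [0.9, 0.2, 0.1]
opening: 0.0851
gripper_force: 0.0
```

```bash
python3 -m jog '[[0.02,[0,0,0],0],[0.02,[0,0,0],0],[0.02,[0,0,0],0],[0.02,[0,0,0],0],[0.02,[0,0,0],0],[0.02,[0,0,0],0],[0.02,[0,0,0],0],[0.02,[0,0,0],0],[0.02,[0,0,0],0],[0.02,[0,0,0],0]]' 80
python3 - <<'E'
from h import *
s=manip.read_state(); print(s["eef_pos"],s["tcp_rot"],s["contact_force"],s["opening"],s["qpos"])
E
```

```text
clock: 6.4
eef_pos: [0.4501, -0.1835, 0.0659]
tcp_rot: [180.0, 0.0, 92.9]
contact_force: [-2.4, 0.1, 5.9]
opening: 0.0232
gripper_force: 79.7
[ 0.45009515 -0.18349531  0.06586694] [1.79986248e+02 3.58631228e-02 9.29176680e+01] [-2.39221857  0.11341957  5.90687093] 0.0231876370539781 [-2.96479856e+01  1.84169603e+01 -2.61546551e+01  4.53974909e+01
 -2.28223130e-02  5.74343360e+01]
```

```bash
python3 -m jog '[[0.02,[0,0,-0.005],0],[0.02,[0,0,-0.02],0],[0.02,[0,0,-0.03],0],[0.02,[0,0,-0.03],0],[0.02,[0,0,-0.035],0],[0.02,[0,0,0],0],[0.02,[0,0,0],0],[0.02,[0,0,0],0],[0.02,[0,0,0],0]]'
python3 - <<'E'
from h import *; import cv2
for n in ("scene","top"): cv2.imwrite(f"pics/{n}1.png",eyes.read_camera(n))
a=cv2.imread("pics/scene1.png")[150:330,260:440]; b=cv2.imread("pics/top1.png")[120:300,300:480]
cv2.imwrite("pics/lift.png",cv2.resize(np.hstack([a,b]),None,fx=2.2,fy=2.2,interpolation=2))
f=[manip.read_state() for _ in range(3)]; print([x["contact_force"] for x in f],f[0]["eef_pos"])
E
```

```text
clock: 7.3
eef_pos: [0.4487, -0.1824, 0.1833]
tcp_rot: [-179.8, -0.1, 92.9]
contact_force: [-0.7, -0.0, -3.9]
opening: 0.0231
gripper_force: 79.3
[array([ 0.09239904,  0.15853666, -2.92169844]), array([ 0.09239904,  0.15853666, -2.92169844]), array([ 0.09239904,  0.15853666, -2.92169844])] [ 0.44906089 -0.18265714  0.18381264]
```

View pics/lift.png

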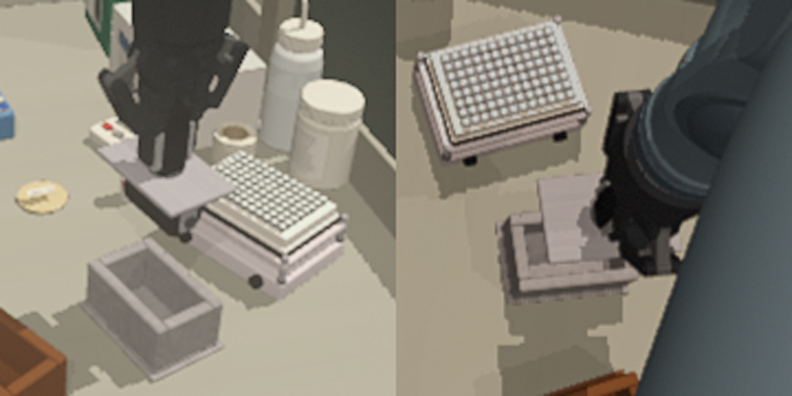

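Both views show the roller held level and the stand pocket empty. Going over the first strip with yaw matched to the nest.

```bash
python3 -m jog '[[0.02,[0.007,0.0253,0],0],[0.02,[0.007,0.0253,0],0],[0.02,[0.007,0.0253,0],0],[0.02,[0.007,0.0253,0],0],[0.02,[0.007,0.0253,0],0],[0.02,[0,0,0],-0.088],[0.02,[0,0,0.02],-0.088],[0.02,[0,0,0.018],0],[0.02,[0,0,0],0],[0.02,[0,0,0],0]]' 100
python3 - <<'E'
from h import *; import cv2
F=[]
for _ in range(4): eyes.read_camera("wrist"); s=manip.read_state(); F.append(np.r_[s["contact_force"],s["eef_pos"],s["tcp_rot"][2]])
np.set_printoptions(precision=4,suppress=True); print(np.array(F))
cv2.imwrite("pics/w3.png",eyes.read_camera("wrist")); cv2.imwrite("pics/scene2.png",eyes.read_camera("scene")[130:330,260:460])
E
```

```text
clock: 8.4
eef_pos: [0.5738, -0.1416, 0.1466]
tcp_rot: [-179.9, -0.1, 103.0]
contact_force: [-0.1, 0.0, -3.4]
opening: 0.0232
gripper_force: 99.1
[[ -0.2652  -0.95    -3.1064   0.5746  -0.1419   0.1476 102.997 ]
 [  0.8052   0.1768  -3.4377   0.5751  -0.1421   0.1481 102.9944]
 [ -1.5349  -0.4488  -2.8669   0.5753  -0.1421   0.1484 102.9978]
 [  0.9072   0.401   -3.2622   0.5754  -0.1422   0.1484 102.997 ]]
```

```bash
python3 -m jog '[[0.02,[0,0,0.005],0],[0.02,[0,0,0.004],0],[0.02,[0,0,0.003],0],[0.02,[0,0,0.002],0],[0.02,[0,0,0],0],[0.02,[0,0,0],0]]'; python3 -m jog '[[0.02,[0,0,0.001],0],[0.02,[0,0,0.001],0],[0.02,[0,0,0],0],[0.02,[0,0,0],0]]';
```

```text
clock: 9.3
eef_pos: [0.5745, -0.1418, 0.1332]
tcp_rot: [-180.0, -0.0, 103.0]
contact_force: [-0.6, -0.1, -3.1]
opening: 0.023
gripper_force: 99.2
clock: 9.7
eef_pos: [0.5746, -0.1418, 0.1313]
tcp_rot: [180.0, -0.0, 103.0]
contact_force: [-0.2, -0.8, -3.8]
opening: 0.0229
gripper_force: 99.2
```

```bash
for i in 1 2 3; do :; done; python3 -m jog '[[0.02,[0,0,0.001],0],[0.02,[0,0,0.001],0],[0.02,[0,0,0],0]]'; python3 -m jog '[[0.02,[0,0,0.001],0],[0.02,[0,0,0],0]]';  python3 -m jog '[[0.02,[0,0,0.001],0],[0.02,[0,0,0],0]]'
```

```text
clock: 10.0
eef_pos: [0.5744, -0.1418, 0.1291]
tcp_rot: [-180.0, -0.0, 103.0]
contact_force: [0.7, -0.2, -3.0]
opening: 0.0229
gripper_force: 99.2
clock: 10.2
eef_pos: [0.5745, -0.1418, 0.1281]
tcp_rot: [-180.0, -0.0, 103.0]
contact_force: [0.2, -0.8, -5.2]
opening: 0.0232
gripper_force: 99.2
clock: 10.4
eef_pos: [0.5747, -0.1419, 0.1273]
tcp_rot: [180.0, 0.0, 103.0]
contact_force: [-0.8, -0.7, -2.9]
opening: 0.0227
gripper_force: 99.2
```

```bash
python3 -m jog '[[0.02,[0,0,0.001],0],[0.02,[0,0,0],0]]'; python3 -m jog '[[0.02,[0,0,0.001],0],[0.02,[0,0,0],0]]';  python3 -m jog '[[0.02,[0,0,0.001],0],[0.02,[0,0,0],0]]'
```

```text
clock: 10.6
eef_pos: [0.5751, -0.1419, 0.1269]
tcp_rot: [179.9, 0.0, 103.0]
contact_force: [-0.8, 0.1, 0.2]
opening: 0.023
gripper_force: 99.7
clock: 10.8
eef_pos: [0.5752, -0.1418, 0.1261]
tcp_rot: [179.9, 0.0, 103.0]
contact_force: [0.0, -0.2, 4.0]
opening: 0.0229
gripper_force: 100.0
clock: 11.0
eef_pos: [0.5752, -0.1419, 0.1254]
tcp_rot: [179.9, 0.0, 103.0]
contact_force: [-1.7, 1.6, 6.8]
opening: 0.0229
gripper_force: 100.7
```

Contact came at TCP z of about 0.127, and N is now about 10.

```bash
python3 -m jog '[[0.02,[0,0,0.0008],0],[0.02,[0,0,0],0]]'; python3 -m jog '[[0.02,[0,0,0.0006],0],[0.02,[0,0,0],0]]'
```

```text
clock: 11.2
eef_pos: [0.5752, -0.1419, 0.1248]
tcp_rot: [179.9, 0.0, 103.0]
contact_force: [-2.1, 1.6, 8.1]
opening: 0.0231
gripper_force: 100.8
clock: 11.4
eef_pos: [0.5752, -0.1419, 0.1243]
tcp_rot: [179.9, 0.0, 103.0]
contact_force: [-2.0, 1.6, 8.1]
opening: 0.0229
gripper_force: 100.8
```

```bash
python3 -m jog '[[0.02,[0,0,0.0006],0],[0.02,[0,0,0],0]]'; python3 -m jog '[[0.02,[0,0,0.0006],0],[0.02,[0,0,0],0]]'; python3 -m jog '[[0.02,[0,0,0.0004],0],[0.02,[0,0,0],0]]'
```

```text
clock: 11.6
eef_pos: [0.5753, -0.1419, 0.1237]
tcp_rot: [179.9, 0.0, 103.0]
contact_force: [-1.7, 1.5, 8.3]
opening: 0.0225
gripper_force: 100.8
clock: 11.8
eef_pos: [0.5752, -0.1419, 0.1231]
tcp_rot: [179.9, 0.0, 103.0]
contact_force: [-1.7, 1.7, 8.4]
opening: 0.0231
gripper_force: 100.8
clock: 12.0
eef_pos: [0.5753, -0.1419, 0.1229]
tcp_rot: [179.9, 0.0, 103.0]
contact_force: [-2.6, 1.2, 9.3]
opening: 0.0231
gripper_force: 100.9
```

```bash
python3 -m jog '[[0.02,[0,0,0.0005],0],[0.02,[0,0,0],0]]'; python3 -m jog '[[0.02,[0,0,0.0004],0],[0.02,[0,0,0],0]]'
```

```text
clock: 12.2
eef_pos: [0.5755, -0.1419, 0.1227]
tcp_rot: [179.9, 0.1, 103.0]
contact_force: [-2.7, 2.4, 11.0]
opening: 0.0225
gripper_force: 101.1
clock: 12.4
eef_pos: [0.5757, -0.1418, 0.1225]
tcp_rot: [179.8, 0.1, 103.0]
contact_force: [-1.8, 2.2, 11.7]
opening: 0.0228
gripper_force: 101.2
```

N≈15 with strip 1 down. Now rolling along +tool y and watching the force.

```bash
python3 -m jog '[[0.02,[0,0.0015,0],0],[0.02,[0,0.0015,0],0]]'; python3 -m jog '[[0.02,[0,0.0015,0],0],[0.02,[0,0.0015,0],0]]'
```

```text
clock: 12.6
eef_pos: [0.5784, -0.1412, 0.1225]
tcp_rot: [179.8, 0.1, 103.0]
contact_force: [-4.2, 1.2, 11.3]
opening: 0.0229
gripper_force: 101.4
clock: 12.8
eef_pos: [0.5807, -0.1407, 0.1224]
tcp_rot: [179.9, 0.1, 103.0]
contact_force: [-3.7, 1.5, 13.4]
opening: 0.0229
gripper_force: 101.5
```

```bash
python3 -m jog '[[0.02,[0,0.0015,0],0],[0.02,[0,0.0015,0],0]]'; python3 -m jog '[[0.02,[0,0.0015,0],0],[0.02,[0,0.0015,0],0]]'
```

```text
clock: 13.0
eef_pos: [0.5841, -0.1399, 0.1225]
tcp_rot: [179.9, 0.1, 103.0]
contact_force: [-2.7, 2.3, 11.8]
opening: 0.0227
gripper_force: 101.5
clock: 13.2
eef_pos: [0.5866, -0.1393, 0.1224]
tcp_rot: [179.9, 0.1, 103.0]
contact_force: [-5.6, 1.1, 12.6]
opening: 0.0227
gripper_force: 101.6
```

```bash
python3 -m jog '[[0.02,[0,0.0015,0],0],[0.02,[0,0.0015,0],0],[0.02,[0,0.0015,0],0]]'; python3 -m jog '[[0.02,[0,0.0015,0],0],[0.02,[0,0.0015,0],0],[0.02,[0,0.0015,0],0]]';python3 -m jog '[[0.02,[0,0.0015,0],0],[0.02,[0,0.0015,0],0],[0.02,[0,0.0015,0],0]]'
```

```text
clock: 13.5
eef_pos: [0.591, -0.1384, 0.1225]
tcp_rot: [179.9, 0.1, 103.0]
contact_force: [-3.4, 2.0, 10.9]
opening: 0.0226
gripper_force: 101.6
clock: 13.8
eef_pos: [0.5954, -0.1373, 0.1225]
tcp_rot: [179.9, 0.1, 103.0]
contact_force: [-4.8, 2.1, 12.9]
opening: 0.023
gripper_force: 101.5
clock: 14.1
eef_pos: [0.5997, -0.1363, 0.1225]
tcp_rot: [179.9, 0.1, 103.0]
contact_force: [-3.4, 1.5, 12.3]
opening: 0.0232
gripper_force: 101.5
```

```bash
python3 -m jog '[[0.02,[0,0.0015,0],0],[0.02,[0,0.0015,0],0],[0.02,[0,0.0015,0],0],[0.02,[0,0.0015,0],0]]'; python3 -m jog '[[0.02,[0,0.0015,0],0],[0.02,[0,0.0015,0],0],[0.02,[0,0.0015,0],0],[0.02,[0,0.0015,0],0]]';python3 -m jog '[[0.02,[0,0.0015,0],0],[0.02,[0,0.0015,0],0],[0.02,[0,0.0015,0],0],[0.02,[0,0.0015,0],0]]'
```

```text
clock: 14.5
eef_pos: [0.6056, -0.135, 0.1225]
tcp_rot: [179.9, 0.1, 103.0]
contact_force: [-4.5, 0.9, 12.4]
opening: 0.0229
gripper_force: 101.3
clock: 14.9
eef_pos: [0.6122, -0.1335, 0.1227]
tcp_rot: [179.8, 0.1, 103.0]
contact_force: [-2.1, 2.6, 11.1]
opening: 0.0231
gripper_force: 101.3
clock: 15.3
eef_pos: [0.6173, -0.1324, 0.1225]
tcp_rot: [179.9, 0.1, 103.0]
contact_force: [-2.9, 1.5, 11.2]
opening: 0.0227
gripper_force: 101.5
```

```bash
python3 -m jog '[[0.02,[0,0.0015,0],0],[0.02,[0,0.0015,0],0],[0.02,[0,0.0015,0],0],[0.02,[0,0.0015,0],0]]'; python3 -m jog '[[0.02,[0,0.0015,0],0],[0.02,[0,0.0015,0],0],[0.02,[0,0.0015,0],0],[0.02,[0,0.0015,0],0]]'
```

```text
clock: 15.7
eef_pos: [0.6228, -0.1311, 0.1225]
tcp_rot: [180.0, 0.1, 103.0]
contact_force: [-4.6, 0.7, 11.8]
opening: 0.0231
gripper_force: 101.5
clock: 16.1
eef_pos: [0.6297, -0.1295, 0.1227]
tcp_rot: [179.8, 0.1, 103.0]
contact_force: [-1.5, 0.9, 10.0]
opening: 0.0227
gripper_force: 101.3
```

```bash
python3 -m jog '[[0.02,[0,0.0015,0.0001],0],[0.02,[0,0.0015,0.0001],0],[0.02,[0,0.0015,0.0001],0]]'; python3 -m jog '[[0.02,[0,0.0012,0.0001],0],[0.02,[0,0.0012,0.0001],0],[0.02,[0,0,0],0]]'
```

```text
clock: 16.4
eef_pos: [0.6348, -0.1284, 0.1226]
tcp_rot: [179.7, 0.1, 103.0]
contact_force: [-0.2, 0.9, 11.0]
opening: 0.0229
gripper_force: 101.3
clock: 16.7
eef_pos: [0.6375, -0.1278, 0.1225]
tcp_rot: [179.7, 0.1, 103.0]
contact_force: [0.1, 2.3, 10.1]
opening: 0.0232
gripper_force: 101.3
```

All eight rolled once. A return pass, at about the same force, makes sure of strip 1.

```bash
python3 -m jog '[[0.02,[0,0,0.0003],0],[0.02,[0,-0.002,0],0],[0.02,[0,-0.002,0],0],[0.02,[0,-0.002,0],0]]'; python3 -m jog '[[0.02,[0,-0.002,0],0],[0.02,[0,-0.002,0],0],[0.02,[0,-0.002,0],0]]';python3 -m jog '[[0.02,[0,-0.002,0],0],[0.02,[0,-0.002,0],0],[0.02,[0,-0.002,0],0],[0.02,[0,-0.002,0],0]]'
```

```text
clock: 17.1
eef_pos: [0.632, -0.1291, 0.1225]
tcp_rot: [179.6, 0.1, 103.0]
contact_force: [0.2, 2.4, 11.2]
opening: 0.0225
gripper_force: 101.3
clock: 17.4
eef_pos: [0.6261, -0.1305, 0.1225]
tcp_rot: [179.6, 0.1, 103.0]
contact_force: [0.8, 3.7, 11.7]
opening: 0.0228
gripper_force: 101.3
clock: 17.8
eef_pos: [0.6184, -0.1323, 0.1225]
tcp_rot: [179.6, 0.1, 103.0]
contact_force: [0.1, 2.1, 11.2]
opening: 0.0233
gripper_force: 101.3
```

```bash
python3 -m jog '[[0.02,[0,-0.002,0],0],[0.02,[0,-0.002,0],0],[0.02,[0,-0.002,0],0],[0.02,[0,-0.002,0],0]]'; python3 -m jog '[[0.02,[0,-0.002,0],0],[0.02,[0,-0.002,0],0],[0.02,[0,-0.002,0],0],[0.02,[0,-0.002,0],0]]';python3 -m jog '[[0.02,[0,-0.002,0],0],[0.02,[0,-0.002,0],0],[0.02,[0,-0.002,0],0],[0.02,[0,-0.002,0],0]]'
```

```text
clock: 18.2
eef_pos: [0.6106, -0.1341, 0.1225]
tcp_rot: [179.6, 0.1, 103.0]
contact_force: [-0.3, 1.9, 11.8]
opening: 0.0231
gripper_force: 101.3
clock: 18.6
eef_pos: [0.6029, -0.136, 0.1225]
tcp_rot: [179.6, 0.1, 103.0]
contact_force: [0.2, 2.7, 10.7]
opening: 0.0228
gripper_force: 101.4
clock: 19.0
eef_pos: [0.5951, -0.1378, 0.1225]
tcp_rot: [179.6, 0.1, 103.0]
contact_force: [-0.3, 1.7, 12.4]
opening: 0.0231
gripper_force: 101.4
```

```bash
python3 -m jog '[[0.02,[0,-0.002,0],0],[0.02,[0,-0.002,0],0],[0.02,[0,-0.002,0],0],[0.02,[0,-0.002,0],0],[0.02,[0,-0.002,0],0]]'; python3 -m jog '[[0.02,[0,-0.002,0],0],[0.02,[0,-0.002,0],0],[0.02,[0,-0.002,0],0],[0.02,[0,-0.002,0],0]]';python3 -m jog '[[0.02,[0,-0.002,0],0],[0.02,[0,-0.0015,0],0],[0.02,[0,0,0],0],[0.02,[0,0,0],0]]'
```

```text
clock: 19.5
eef_pos: [0.5853, -0.1401, 0.1224]
tcp_rot: [179.6, 0.1, 103.0]
contact_force: [-0.7, 3.1, 11.1]
opening: 0.0229
gripper_force: 101.4
clock: 19.9
eef_pos: [0.5775, -0.1419, 0.1224]
tcp_rot: [179.6, 0.1, 103.0]
contact_force: [-0.2, 3.2, 12.1]
opening: 0.0231
gripper_force: 101.4
clock: 20.3
eef_pos: [0.5738, -0.1428, 0.1224]
tcp_rot: [179.7, 0.1, 103.0]
contact_force: [-0.1, 2.4, 11.8]
opening: 0.0231
gripper_force: 101.4
```

The return pass ran level at z 0.1224 with no rolling resistance, so all strips are home. Lifting off and going back over the stand.

```bash
python3 -m jog '[[0.02,[0,0,-0.003],0],[0.02,[0,0,-0.01],0],[0.02,[0,0,-0.02],0],[0.02,[0,0,-0.03],0],[0.02,[0,0,0],0.088],[0.02,[0,0,0],0.088],[0.02,[0,0,0],0]]'; python3 -m jog '[[0.02,[-0.0068,-0.0252,0],0],[0.02,[-0.0068,-0.0252,0],0],[0.02,[-0.0068,-0.0252,0],0],[0.02,[-0.0067,-0.0252,0],0],[0.02,[-0.0067,-0.0252,0],0],[0.02,[0,0,0],0],[0.02,[0,0,0],0],[0.02,[0,0,0],0],[0.02,[0,0,0],0]]'
python3 - <<'E'
from h import *; import cv2,json
p=eyes.camera_params("wrist"); w=eyes.read_camera("wrist"); a=eyes.read_camera("scene"); b=eyes.read_camera("top")
cv2.imwrite("pics/back_s.png",a);cv2.imwrite("pics/back_t.png",b);cv2.imwrite("pics/back_w.png",w)
s=manip.read_state(); print(s["eef_pos"],s["tcp_rot"],s["contact_force"])
o=np.hstack([cv2.resize(a[150:330,270:400],(433,600)),cv2.resize(b[130:280,320:410],(360,600))])
cv2.imwrite("pics/back.png",o)
E
```

```text
clock: 21.0
eef_pos: [0.5709, -0.1425, 0.1821]
tcp_rot: [-179.9, -0.0, 92.9]
contact_force: [-0.0, -0.2, -2.9]
opening: 0.0229
gripper_force: 99.5
clock: 21.9
eef_pos: [0.4482, -0.1826, 0.1825]
tcp_rot: [180.0, -0.0, 93.0]
contact_force: [1.1, 0.6, -3.6]
opening: 0.0228
gripper_force: 100.0
[ 0.4479187  -0.18255517  0.18247171] [-1.79999028e+02 -6.28674116e-03  9.29767022e+01] [-0.28584751 -0.31349363 -4.28867513]
```

View pics/back.png

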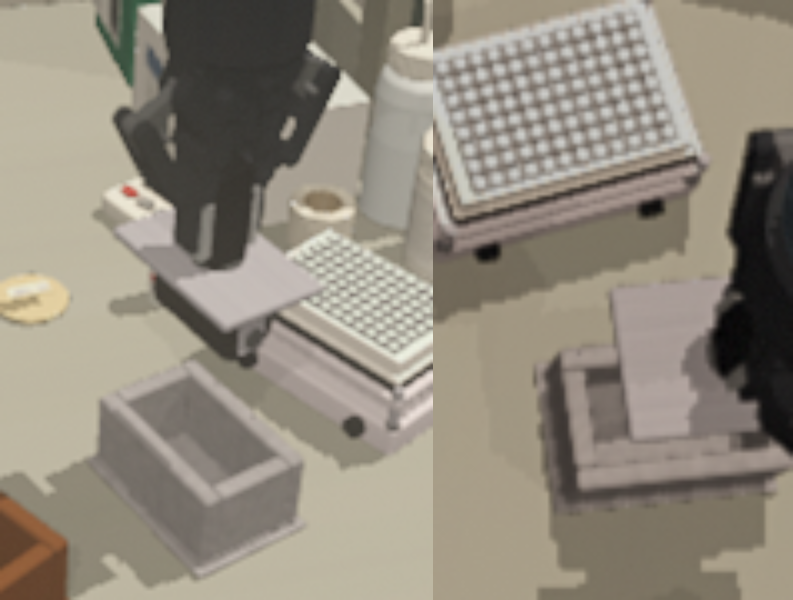

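The roller is level in the fingers. I'll check the stand centre from its bare rim (scene crop corners (100,400), (213,500), (302,462), (188,365)).

```bash
python3 - <<'E'
from h import *
np.set_printoptions(precision=4,suppress=True)
S=eyes.camera_params("scene");T=eyes.camera_params("top")
P=[onz(S,x/3.333+270,y/3.333+150,.054)for x,y in [(100,400),(213,500),(302,462),(188,365)]];print(np.array(P),np.mean(P,0))
Q=[onz(T,(x-433)/4+320,y/4+130,.054) for x,y in [(563,352),(580,488)]];print(np.array(Q))
# stand centre from left edge mid: 54mm along -y_stand (yaw 3.1)
e=np.array([-np.sin(.054),np.cos(.054)]); print(np.mean(Q,0)[:2]-.054*e)
E
```

```text
[[ 0.408  -0.1385  0.054 ]
 [ 0.4201 -0.2405  0.054 ]
 [ 0.4822 -0.239   0.054 ]
 [ 0.4724 -0.1357  0.054 ]] [ 0.4457 -0.1884  0.054 ]
[[ 0.4779 -0.1292  0.054 ]
 [ 0.4098 -0.1318  0.054 ]]
[ 0.4468 -0.1844]
```

```bash
python3 -m jog '[[0.02,[0,0,0.02],0],[0.02,[0,0,0.02],0],[0.02,[0,0,0.015],0],[0.02,[0,0,0],0],[0.02,[0,0,0],0]]'; python3 -m jog '[[0.02,[0,0,0.005],0],[0.02,[0,0,0.005],0],[0.02,[0,0,0.005],0],[0.02,[0,0,0],0]]';  python3 -m jog '[[0.02,[0,0,0.006],0],[0.02,[0,0,0.006],0],[0.02,[0,0,0.006],0],[0.02,[0,0,0],0]]'
```

```text
clock: 22.55
eef_pos: [0.4475, -0.1825, 0.1277]
tcp_rot: [-180.0, -0.0, 92.9]
contact_force: [-0.2, -0.5, -2.8]
opening: 0.0229
gripper_force: 99.7
clock: 22.95
eef_pos: [0.447, -0.1824, 0.1119]
tcp_rot: [-179.9, -0.0, 92.9]
contact_force: [0.3, -0.4, -3.6]
opening: 0.0227
gripper_force: 99.8
clock: 23.35
eef_pos: [0.4466, -0.1822, 0.0934]
tcp_rot: [-179.9, -0.1, 92.9]
contact_force: [-0.3, -0.2, -3.4]
opening: 0.0229
gripper_force: 99.8
```

```bash
python3 -m jog '[[0.02,[0,0.001,0.005],0],[0.02,[0,0.001,0.005],0],[0.02,[0,0,0.005],0],[0.02,[0,0,0.004],0],[0.02,[0,0,0],0],[0.02,[0,0,0],0]]'; python3 -m jog '[[0.02,[0,0,0.002],0],[0.02,[0,0,0.002],0],[0.02,[0,0,0],0]]'
```

```text
clock: 23.95
eef_pos: [0.4493, -0.1825, 0.0755]
tcp_rot: [-180.0, -0.0, 92.9]
contact_force: [0.3, 0.4, -3.2]
opening: 0.0225
gripper_force: 99.8
clock: 24.25
eef_pos: [0.4493, -0.1825, 0.0714]
tcp_rot: [-180.0, -0.0, 92.9]
contact_force: [-0.4, 0.5, -3.7]
opening: 0.0233
gripper_force: 99.8
```

```bash
python3 -m jog '[[0.02,[0,0,0.002],0],[0.02,[0,0,0.001],0],[0.02,[0,0,0],0]]'; python3 -m jog '[[0.02,[0,0,0.001],0],[0.02,[0,0,0.001],0],[0.02,[0,0,0],0]]'; python3 -m jog '[[0.02,[0,0,0.0007],0],[0.02,[0,0,0],0]]'
```

```text
clock: 24.55
eef_pos: [0.4493, -0.1825, 0.0684]
tcp_rot: [-180.0, -0.0, 92.9]
contact_force: [0.8, -0.0, -3.6]
opening: 0.0228
gripper_force: 99.8
clock: 24.85
eef_pos: [0.4493, -0.1826, 0.0664]
tcp_rot: [-180.0, -0.0, 92.9]
contact_force: [0.7, 0.4, -3.4]
opening: 0.0231
gripper_force: 99.8
clock: 25.05
eef_pos: [0.4495, -0.1826, 0.066]
tcp_rot: [180.0, -0.0, 92.9]
contact_force: [0.2, -0.5, -2.5]
opening: 0.0231
gripper_force: 100.3
```

```bash
python3 -m jog '[[0.02,[0,0,0.0005],0],[0.02,[0,0,0],0]]'; python3 -m jog '[[0.02,[0,0,0.0005],0],[0.02,[0,0,0],0]]'
```

```text
clock: 25.25
eef_pos: [0.4495, -0.1826, 0.0659]
tcp_rot: [180.0, 0.0, 92.9]
contact_force: [-1.7, 1.8, 3.9]
opening: 0.0229
gripper_force: 101.0
clock: 25.45
eef_pos: [0.4495, -0.1826, 0.0659]
tcp_rot: [180.0, 0.0, 92.9]
contact_force: [-2.4, 2.8, 8.1]
opening: 0.023
gripper_force: 101.8
```

It is seated at TCP z 0.0659, the same as when picked. Releasing.

```bash
python3 -m jog '[[0.02,[0,0,-0.0007],0],[0.04,[0,0,0],0],[0.085,[0,0,0],0],[0.085,[0,0,0],0],[0.085,[0,0,0],0],[0.085,[0,0,0],0],[0.085,[0,0,0],0],[0.085,[0,0,0],0]]' 20; python3 -m jog '[[0.085,[0,0,-0.01],0],[0.085,[0,0,-0.02],0],[0.085,[0,0,-0.03],0],[0.085,[0,0,-0.03],0],[0.085,[0,0,-0.03],0],[0.085,[0.03,0,0],0],[0.085,[0.03,0,0],0],[0.085,[0.03,0,0],0],[0.085,[0,0,0],0],[0.085,[0,0,0],0]]'
python3 - <<'E'
from h import *; import cv2
w=eyes.read_camera("wrist"); a=eyes.read_camera("scene"); 
cv2.imwrite("pics/end.png",np.hstack([cv2.resize(a[150:330,220:400],(400,400)),cv2.resize(w[100:320,180:400],(400,400))]))
E
```

```text
clock: 26.25
eef_pos: [0.4495, -0.1826, 0.0656]
tcp_rot: [180.0, -0.0, 92.9]
contact_force: [0.5, 0.5, -0.1]
opening: 0.0848
gripper_force: 0.0
clock: 27.25
eef_pos: [0.445, -0.0926, 0.1863]
tcp_rot: [180.0, 0.0, 93.0]
contact_force: [0.6, -0.3, 0.7]
opening: 0.0849
gripper_force: 0.0
```

View pics/end.png

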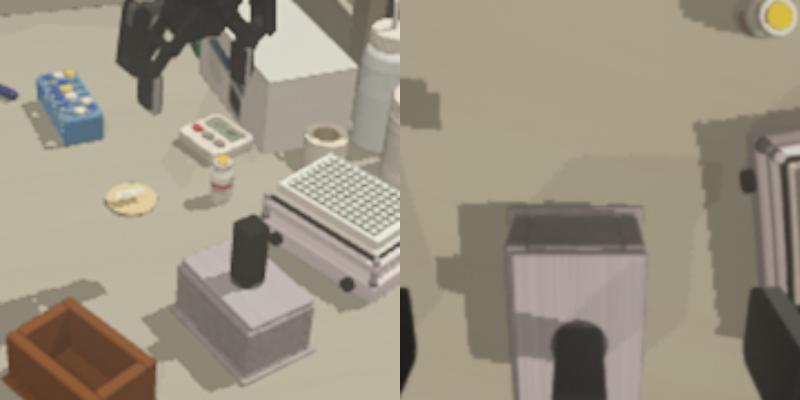

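The roller sits upright and fully seated with its grip at (250,250) in the left panel. The bystanders are untouched and the gripper is clear, so I'm handing the job in.

```bash
python3 -c "
from rig import order; print(order.job_done())"
```

```text
the job is handed in; nothing more can be done
None
```

I rolled all eight cap strips both ways at roughly 15 N (14–17 N by the readings) without lifting off, set the roller back upright in its grey stand, and handed the job in at about 27 s; no verdict came back.

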